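Put the dough cutters back in order of size

ROBOT

A 7-joint arm with a two-finger parallel gripper is mounted at the origin on the work surface. World frame = base frame: x ahead of the robot, y to its left, z up, the work surface at z = 0. Lengths are in m, angles in rad, forces in N, time in s.
With the tool pointing down it reaches from about 0.4 to 0.875 m from the base axis. Payload 19.3 kg.
Tool frame: the origin (TCP) lies at the very end of the fingers, on their centre line; the grasp point (between the pads) lies 19 mm behind it; z points along the fingers, y is the direction in which the jaws open and shut (so a half turn about z gives the same grasp; the last joint's range is limited). The gripper opens to 85 mm and grips with 20 to 120 N. Pads are 22 mm wide; open, the fingers measure 114 mm over their backs; the gripper's body (76 mm by 85 mm) begins 54 mm behind the grasp point. The pads swing forward as they close: fully open they stand 13 mm farther back than shut.
Start: joints at [-1.346, 0.521, -0.036, 1.599, 0.021, 1.021, -0.113], TCP at [0.182, 0.598, 0.231] pointing down, gripper open.
Joint ranges: [-2.91, 2.91], [-0.3, 2.13], [-1.5, 1.42], [0.17, 2.43], [-1.26, 4.41], [0.16, 1.93], [-2.52, 2.52]. Speed limits (rad/s): [1.89, 1.89, 2.39, 2.39, 3.01, 3.01, 3.01].

INTERFACE

Orientations are given as [roll, pitch, yaw] about the fixed x, y, z axes, in that order (R = Rz(yaw) Ry(pitch) Rx(roll)).
In Python, from workcell import telemetry, imaging, ticket gives the robot as it stands.
- The arm moves only by the tool carry_out, never from a script. Its argument "series" is a list of rows, each a list of 7 numbers: the shift along the tool's x, y, z in m, then the turn, a rotation vector about the tool's x, y, z in rad, then the closure in counts, from 0 (fully open) to 255 (shut). In form: [[tx, ty, tz, ax, ay, az, jaw], ...]. A call has 1 to 10 rows; each row is the pose to reach, as a shift and turn from the pose commanded when the call began, along the tool's axes at that moment; what a row does not reach only later rows make up. A row lasts 1/8 s, in which the tool goes at most 62.5 mm and 10.7 degrees, less where a joint would pass 70% of its speed; a pose out of reach is approached as far as the arm can. A call with a gripper value outside its range is refused whole. The fingers move at their own pace and stop on an object; "force" is the grip in N (left out, the last holds). Time passes only in rows, so rows that repeat a pose let the fingers close. It gives the time, the measured TCP pose, the force and the opening at its end, in the units of the state.
- telemetry.observe(): the state, without advancing time (a new reading comes with each control period).
- imaging.grab_frame(name): name is "scene" or "side" or "wrist"; returns (picture, depth): 480x640x3 uint8, blue, green, red; 480x640 float32, m along the optical axis (not along the pixel's ray), 0 where there is no reading.
- imaging.camera_info(name): a dict with "mtx" (3x3 intrinsics, pixels), "extrinsics" (4x4, takes a point from camera to world coordinates); the wrist camera has in their place "hand_eye" (4x4, takes a point from camera to tool coordinates, whose origin is the TCP and whose axes are the flange's). Camera axes: x right, y down, z forward; pixel columns grow to the right and rows downward; lengths in m; the calibration is good to about 2 mm. A picture is of the moment at which its call begins: read the wrist's pose just before it. camera_info takes no time and is no camera call.
- ticket.job_done(): hands the job in, once; it reports no verdict.
The state is a dict: "clock": time; "qpos": joint angles; "qd": joint speeds; "joint_efforts": joint torques, N m; "position": TCP position; "tool_rot": TCP orientation; "force": force on the tool from outside, world axes, zero at the start; "moment": the same for the moment, N m; "grip_width": finger opening in m.
Only numpy, scipy, OpenCV 4.12 (cv2) and the standard library are available. Lean on these libraries where they do the work, as an engineer would, in place of code of your own. Each camera call takes 0.05 s, during which the arm holds its last target.

TASK

Put the four dough cutters back on the storage board, knob up, one on each white mark and centred on it to within about a centimetre, in order of size: the smallest next to the red end block, the largest at the other end. Let them all stand there on their own, and leave the timer, brush, spoon and shaker where they are.

Things in the scene. Friction and masses are not known exactly. Their poses are not given: they have to be found in the camera images.
- cutter_42: Loose dough cutter: closed steel drum 42 mm in diameter, 40 mm high, with a round wooden knob 24 mm in diameter upright on its top, from 40 to 76 mm (20 mm at its lowest 4 mm). Grip the knob, about 64 mm up. Origin: centre of its underside, z up; stands on the bench at the start; 55 to 200 g. The four cutters differ only in the drum's diameter (42, 56, 70, 84 mm).
- cutter_56: Loose dough cutter: closed steel drum 56 mm in diameter, 40 mm high, with a round wooden knob 24 mm in diameter upright on its top, from 40 to 76 mm (20 mm at its lowest 4 mm). Grip the knob, about 64 mm up. Origin: centre of its underside, z up; stands on the bench at the start; 55 to 200 g. The four cutters differ only in the drum's diameter (42, 56, 70, 84 mm).
- cutter_70: Loose dough cutter: closed steel drum 70 mm in diameter, 40 mm high, with a round wooden knob 24 mm in diameter upright on its top, from 40 to 76 mm (20 mm at its lowest 4 mm). Grip the knob, about 64 mm up. Origin: centre of its underside, z up; stands on the bench at the start; 55 to 200 g. The four cutters differ only in the drum's diameter (42, 56, 70, 84 mm).
- cutter_84: Loose dough cutter: closed steel drum 84 mm in diameter, 40 mm high, with a round wooden knob 24 mm in diameter upright on its top, from 40 to 76 mm (20 mm at its lowest 4 mm). Grip the knob, about 64 mm up. Origin: centre of its underside, z up; stands on the bench at the start; 55 to 200 g. The four cutters differ only in the drum's diameter (42, 56, 70, 84 mm).
- board: Fixed dark wooden board on the bench, 100 mm (x) by 470 mm (y, the long way), 18 mm thick. Origin: centre of its underside, z up. On its top, four white round marks 44 mm in diameter, at x = 0 and y = -150, -50, 50, 150 mm in its frame. End blocks at y = -218 and 218 mm, one red, one dark; which is at which end varies, as do the board's place and yaw.
- red_block: Fixed red end block on one end of the board, 90 mm across the board, 24 mm along it and 30 mm high. Origin: centre of its underside, which is on the board's top. The mark 68 mm from it along the board is the first mark, for the smallest cutter.
- timer: Bystander: loose white kitchen timer with a short black bar on top, 52 mm in diameter, 28 mm high, standing among the cutters. Origin: centre of its underside.
- brush: Bystander: loose pastry brush with a brown handle and a grey head, about 160 mm long, lying on the bench among the cutters roughly along the robot's x. Origin: on the bench below its middle; low, under 25 mm.
- spoon: Bystander: loose metal spoon with a pale wooden handle, about 160 mm long, lying on the bench among the cutters roughly along the robot's x. Origin: on the bench below its middle; low, under 25 mm.
- shaker: Bystander: loose metal shaker, 48 mm in diameter and 85 mm high, standing to the left of the board. Origin: centre of its underside.
Things that resemble listed ones, but are neither listed nor needed, are in the scene too. What is shaped like the cutter_42 but turquoise or yellow is not meant. What is shaped like the cutter_84 but green is not meant.

How it is judged:
At the end, for the whole second after the job is handed in: Each cutter stands upright (within 0.1 rad) and at rest on the board's top (underside within 5 mm of it), its centre within 12 mm along and across the board of its mark: the 42 mm one on the mark nearest the red block, then 56, 70 and 84 mm (((y of red_block in the frame of board above 0 m and y of cutter_42 in the frame of board between 0.138 and 0.162 m and y of cutter_56 in the frame of board between 0.038 and 0.062 m and y of cutter_70 in the frame of board between -0.062 and -0.038 m and y of cutter_84 in the frame of board between -0.162 and -0.138 m) or (y of red_block in the frame of board below 0 m and y of cutter_42 in the frame of board between -0.162 and -0.138 m and y of cutter_56 in the frame of board between -0.062 and -0.038 m and y of cutter_70 in the frame of board between 0.038 and 0.062 m and y of cutter_84 in the frame of board between 0.138 and 0.162 m)) and x of cutter_42 in the frame of board between -0.012 and 0.012 m and z of cutter_42 in the frame of board between 0.013 and 0.023 m and angle between each of cutter_42, cutter_56, cutter_70, cutter_84's own z axis and vertical below 0.1 rad and linear speed of each of cutter_42, cutter_56, cutter_70, cutter_84 below 0.02 m/s and angular speed of each of cutter_42, cutter_56, cutter_70, cutter_84 below 0.2 rad/s and x of cutter_56 in the frame of board between -0.012 and 0.012 m and z of cutter_56 in the frame of board between 0.013 and 0.023 m and x of cutter_70 in the frame of board between -0.012 and 0.012 m and z of cutter_70 in the frame of board between 0.013 and 0.023 m and x of cutter_84 in the frame of board between -0.012 and 0.012 m and z of cutter_84 in the frame of board between 0.013 and 0.023 m); the robot touches nothing.
It fails at once if the timer is shifted more than 25 mm (distance of timer from where it was at the start of the episode above 0.025 m).
It fails at once if the brush is shifted more than 25 mm (distance of brush from where it was at the start of the episode above 0.025 m).
It fails at once if the spoon is shifted more than 25 mm (distance of spoon from where it was at the start of the episode above 0.025 m).
It fails at once if the shaker is shifted more than 25 mm (distance of shaker from where it was at the start of the episode above 0.025 m).
It also fails if it takes over 96 s, if anything falls off the work surface, if the arm or the gripper's body presses on something with over 40 N, if the wrist force passes 120 N, or if a joint passes its speed limit or range.

## Working session

There is one attempt and no reset: what is moved stays moved. The work goes in short steps, Python scripts to look and compute and a tool call to move; the robot and the scene stay as the last step left them, time stands still between calls to the robot, and variables do not carry over. Pictures are saved under pics/ and viewed, and the job is handed in when it is done.

Besides the shell and the picture viewer there is one more tool, called after "Request:" by a JSON object that holds its "method" and its "body", one argument or row to a line. carry_out: Moves the arm, as the interface text tells. Its arguments: {"type":"object","properties":{"series":{"type":"array"},"force":{"type":"number"}},"required":["series"]}

```bash
mkdir -p pics; ls; cat > h.py <<'E'
import numpy as np,cv2
from workcell import telemetry, imaging, ticket
E
python3 - <<'E'
from h import *
s=telemetry.observe();print(s)
for n in("scene","side"):
    p,d=imaging.grab_frame(n);cv2.imwrite(f"pics/{n}0.png",p);np.save(f"pics/{n}0.npy",d)
    i=imaging.camera_info(n);print(n,i)
print(imaging.camera_info("wrist"))
E
```

```text
pics
{'clock': 0.0, 'qpos': array([-1.34620101,  0.52205158, -0.03632216,  1.59996784,  0.02122055,
        1.02110717, -0.11279658]), 'qd': array([-0.00025145,  0.00073296, -0.00064643,  0.00010601, -0.00038079,
       -0.0008152 ,  0.00083432]), 'joint_efforts': array([ 5.66239905e-04, -9.27106977e+01,  1.97969735e+00, -3.69940495e+01,
        1.78325531e-02,  8.03775445e-03, -4.62528618e-06]), 'position': array([0.18153867, 0.59771573, 0.23071677]), 'tool_rot': array([-3.14044874e+00,  1.01374753e-04,  2.84679631e+00]), 'force': array([-0.43708355, -0.55288342,  0.02069108]), 'moment': array([-0.02586328,  0.00714596,  0.00616473]), 'grip_width': 0.08560592366610846}
scene {'mtx': array([[545.17601493,   0.        , 310.59821483],
       [  0.        , 545.17601493, 244.61487847],
       [  0.        ,   0.        ,   1.        ]]), 'extrinsics': array([[-0.69842692,  0.4744601 , -0.53580543,  1.19271859],
       [ 0.71567497,  0.46618555, -0.52007727,  0.71416757],
       [ 0.00302883, -0.7466985 , -0.66515576,  0.91671931],
       [ 0.        ,  0.        ,  0.        ,  1.     
[... 252 characters left out ...]
      [-0.5646845 , -0.62992233,  0.53322535, -0.68544639],
       [-0.01545234, -0.63791051, -0.76995546,  1.02246345],
       [ 0.        ,  0.        ,  0.        ,  1.        ]])}
{'mtx': array([[371.10028428,   0.        , 321.35699573],
       [  0.        , 371.10028428, 235.60235539],
       [  0.        ,   0.        ,   1.        ]]), 'hand_eye': array([[-9.18662451e-04, -9.65937870e-01, -2.58772461e-01,
         6.56097283e-02],
       [ 9.99999560e-01, -8.38877178e-04, -4.18741671e-04,
        -2.01958171e-04],
       [ 1.87400126e-04, -2.58772732e-01,  9.65938217e-01,
        -1.42716569e-01],
       [ 0.00000000e+00,  0.00000000e+00,  0.00000000e+00,
         1.00000000e+00]])}
```

View pics/scene0.png

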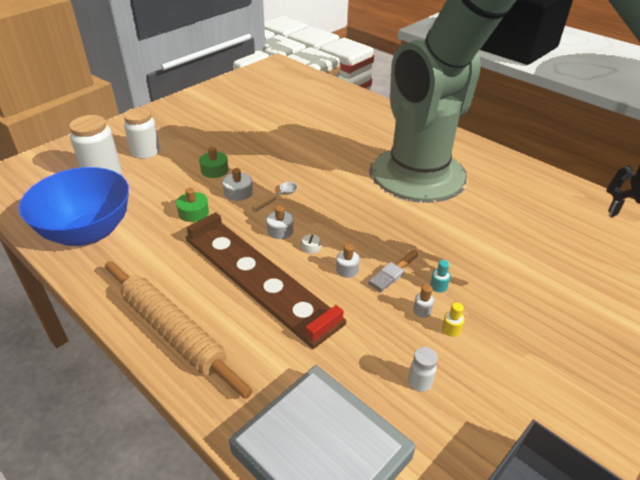

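View pics/side0.png

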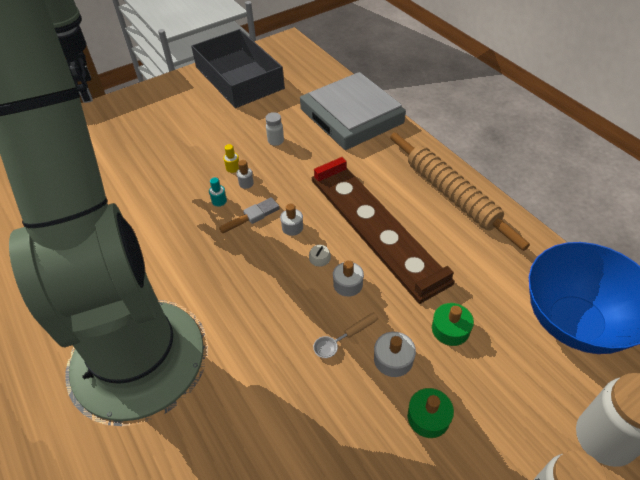

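Scene view: the steel cutters are at about (238,184), (280,222), (348,262) and (425,300). The turquoise (441,277), yellow (454,320) and green (213,163), (192,206) copies are not meant. The red block is at (325,322), so the first mark is (303,310). In the side view the cutters are at (395,352), (348,277), (292,220) and (245,174). Next I measure from both views.

```bash
cat >> h.py <<'E'
def K(n):
    i=imaging.camera_info(n);return i["mtx"],i["extrinsics"]
def ray(n,uv,T=None):
    i=imaging.camera_info(n);M=i["mtx"];T=i["extrinsics"] if T is None else T
    d=np.array([(uv[0]-M[0,2])/M[0,0],(uv[1]-M[1,2])/M[1,1],1.]);return T[:3,3],T[:3,:3]@d
def plane(n,uv,z,T=None):
    o,d=ray(n,uv,T);return o+d*(z-o[2])/d[2]
def tri(r1,r2):
    (o1,d1),(o2,d2)=r1,r2
    A=np.c_[d1,-d2];t=np.linalg.lstsq(A,o2-o1,rcond=None)[0]
    a=o1+d1*t[0];b=o2+d2*t[1];return (a+b)/2,np.linalg.norm(a-b)
def cloud(n,d,T=None):
    i=imaging.camera_info(n);M=i["mtx"];T=i["extrinsics"] if T is None else T
    v,u=np.mgrid[:480,:640];P=np.stack([(u-M[0,2])/M[0,0]*d,(v-M[1,2])/M[1,1]*d,d],-1)
    return P@T[:3,:3].T+T[:3,3]
E
python3 - <<'E'
from h import *
seeds={"scene":{84:(238,184),70:(280,222),56:(348,262),42:(425,300)},"side":{84:(395,352),70:(348,277),56:(292,220),42:(245,174)}}
knob={}
marks={}
for n in seeds:
    p=cv2.imread(f"pics/{n}0.png");d=np.load(f"pics/{n}0.npy");W=cloud(n,d)
    z=W[...,2]; print(n,"table z",np.median(z[300:330,60:75]) if n=="scene" else np.median(z[300:340,200:280]))
    for k,(u,v) in seeds[n].items():
        sub=np.zeros((480,640),bool);sub[v-30:v+30,u-30:u+30]=True
        m=sub&(z>.062)&(z<.09)
        nn,l,st,c=cv2.connectedComponentsWithStats(m.astype(np.uint8))
        j=min(range(1,nn),key=lambda j:np.hypot(*(c[j]-[u,v-12]))) 
        # topmost points
        mm=l==j; top=mm&(z>z[mm].max()-.006)
        vv,uu=np.nonzero(top);knob[n,k]=(uu.mean(),vv.mean())
        dm=sub&(z>.034)&(z<.044)
        print(k,"knobtop px",knob[n,k],"n",top.sum(),"zmax",z[mm].max(),"xy",W[top].mean(0),"drum extents", np.ptp(W[dm][:,0]),np.ptp(W[dm][:,1]) if dm.any() else 0)
    # white marks
    hsv=cv2.cvtColor(p,cv2.COLOR_BGR2HSV)
    m=((hsv[...,1]<60)&(hsv[...,2]>170)&(z>.01)&(z<.026)).astype(np.uint8)
    nn,l,st,c=cv2.connectedComponentsWithStats(m)
    marks[n]=[]
    for j in range(1,nn):
        if 80<st[j,4]<800:
            w=W[l==j].mean(0);
            if .3<w[0]<.95: print("mark?",c[j],st[j,4],w,plane(n,c[j],.018))
    red=((hsv[...,1]>180)&((hsv[...,0]<6)|(hsv[...,0]>174))&(z>.04)).astype(np.uint8)
    print("red",cv2.connectedComponentsWithStats(red)[2:][1][1:3])
for k in seeds["scene"]:
    print(k,tri(ray("scene",knob["scene",k]),ray("side",knob["side",k])))
E
```

```text
scene table z -0.7440909089979422
84 knobtop px (np.float64(235.3125), np.float64(170.0625)) n 32 zmax 0.07858014851716599 xy [ 0.43992304 -0.30499202  0.07552036] drum extents 0.10690176021184672 0.20467949281604247
70 knobtop px (np.float64(278.93333333333334), np.float64(207.9777777777778)) n 45 zmax 0.07846492350214229 xy [ 0.47144839 -0.0972062   0.07501444] drum extents 0.07049627518478718 0.07157605572733639
56 knobtop px (np.float64(348.3469387755102), np.float64(246.71428571428572)) n 49 zmax 0.07944614072599043 xy [0.45921919 0.12376731 0.07556078] drum extents 0.05548141190571165 0.0579067382695827
42 knobtop px (np.float64(426.41818181818184), np.float64(287.4909090909091)) n 55 zmax 0.07935565519220455 xy [0.44034888 0.32874741 0.07554321] drum extents 0.1321903069940178 0.1261322266941053
mark? [146.85185185 152.20987654] 81 [ 0.51610024 -0.64087424  0.01866345] [ 0.51564584 -0.64189968  0.018     ]
mark? [311.07692308 242.77514793] 169 [0.46499893 0.00942788 0.0205102 ] [0.46301067 0.00751347 0.018     ]
mark? [220.71910112 242.91011236] 178 [ 0.62075878 -0.1522878   0
[... 1489 characters left out ...]
7950311 211.30434783] 161 [0.62737272 0.04588231 0.0172389 ] [0.62689646 0.04528866 0.018     ]
mark? [388.75409836 236.83060109] 183 [ 0.62308508 -0.05431277  0.01746943] [ 0.62274579 -0.05468995  0.018     ]
mark? [414.0430622  264.49282297] 209 [ 0.61867299 -0.15385154  0.01745325] [ 0.61832399 -0.1541856   0.018     ]
red [[329.58050847 165.91525424]]
84 (array([ 0.43655118, -0.30815616,  0.07239878]), np.float64(0.0016771161915387935))
70 (array([ 0.46929182, -0.09978458,  0.07238742]), np.float64(0.00020395793282260591))
56 (array([0.4562924 , 0.12144657, 0.07221945]), np.float64(5.350050648882644e-05))
42 (array([0.43775807, 0.32745237, 0.0726628 ]), np.float64(5.999513264604267e-05))
```

```bash
python3 - <<'E'
from h import *
p=cv2.imread("pics/scene0.png");q=cv2.imread("pics/side0.png")
cv2.imwrite("pics/crop0.png",np.hstack([cv2.resize(p[150:350,190:480],(400,276)),cv2.resize(q[140:390,200:460],(400,276))]))
for n,uv in [("scene",(441,264)),("scene",(457,307)),("side",(216,182)),("side",(230,149))]: print(uv,plane(n,uv,.076))
for n,uv in [("scene",(213,151)),("side",(433,400)),("scene",(191,190)),("side",(455,310)),]: print(uv,plane(n,uv,.076))
for n,uv in [("scene",(425,354)),("side",(274,118))]: print("shaker",plane(n,uv,.085))
for n,uv in [("scene",(312,240)),("side",(319,252))]: print("timer",plane(n,uv,.028))
E
```

```text
(441, 264) [0.3580695  0.30983669 0.076     ]
(457, 307) [0.44250836 0.40632854 0.076     ]
(216, 182) [0.34827419 0.29805214 0.076     ]
(230, 149) [0.43562625 0.38936875 0.076     ]
(213, 151) [ 0.42275511 -0.42495373  0.076     ]
(433, 400) [ 0.41289878 -0.44262926  0.076     ]
(191, 190) [ 0.58087702 -0.31540707  0.076     ]
(455, 310) [ 0.57750968 -0.32248463  0.076     ]
shaker [0.59301742 0.43190827 0.085     ]
shaker [0.59256369 0.42443218 0.085     ]
timer [0.46210828 0.00977287 0.028     ]
timer [ 0.45475887 -0.00379506  0.028     ]
```

View pics/crop0.png

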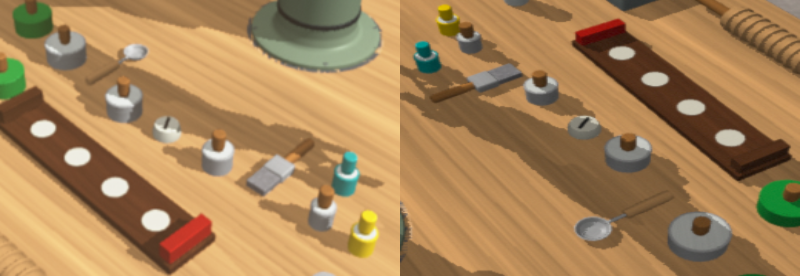

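The crop shows four bare-steel cutters with brown knobs. Their drum sizes fall in order from 42 (by the turquoise and yellow copies) to 84 (by the green ones). I'll start with the 42: turn so the jaws open along world x and go above it.

Request:
{"method": "carry_out", "body": {
  "series": [
    [-0.04, -0.023, 0, 0, 0, 0.16, 60],
    [-0.08, -0.046, 0, 0, 0, 0.32, 60],
    [-0.12, -0.069, 0, 0, 0, 0.48, 60],
    [-0.16, -0.092, 0, 0, 0, 0.64, 60],
    [-0.2, -0.115, 0, 0, 0, 0.8, 60],
    [-0.24, -0.138, 0, 0, 0, 0.96, 60],
    [-0.28, -0.161, 0, 0, 0, 1.12, 60],
    [-0.3245, -0.1844, 0, 0, 0, 1.276, 60],
    [-0.3245, -0.1844, 0, 0, 0, 1.276, 60],
    [-0.3245, -0.1844, 0, 0, 0, 1.276, 60]
  ],
  "force": 40
}}

```text
clock: 1.35
position: [0.4381, 0.3276, 0.231]
tool_rot: [-3.141, 0.0, 1.572]
force: [0.8, 0.4, -0.9]
grip_width: 0.0652
```

```bash
cat >> h.py <<'E'
from scipy.spatial.transform import Rotation as Ro
def wristT():
    s=telemetry.observe();T=np.eye(4);T[:3,:3]=Ro.from_euler("xyz",s["tool_rot"]).as_matrix();T[:3,3]=s["position"]
    return T@imaging.camera_info("wrist")["hand_eye"],s
def wrist(name):
    T,s=wristT();p,d=imaging.grab_frame("wrist");cv2.imwrite(f"pics/{name}.png",p)
    print("t",s["clock"],"pos",s["position"].round(4),"rot",s["tool_rot"].round(4),"f",s["force"].round(1),"grip",round(s["grip_width"],4))
    return p,d,T,cloud("wrist",d,T)
E
python3 - <<'E'
from h import *
p,d,T,W=wrist("w1");z=W[...,2]
m=((z>.071)&(z<.085)).astype(np.uint8)
nn,l,st,c=cv2.connectedComponentsWithStats(m)
for j in range(1,nn):
    if st[j,4]>60: print(c[j],st[j,4],W[l==j].mean(0),plane("wrist",c[j],.076,T))
E
```

```text
t 1.35 pos [0.4381 0.3276 0.231 ] rot [-3.1410e+00  2.0000e-04  1.5717e+00] f [ 0.8  0.4 -0.9] grip 0.0652
[528.35660704  77.32660127] 1733 [0.58844371 0.43400794 0.08258524] [0.59196561 0.43509115 0.076     ]
[321.34178905 120.89986649] 749 [0.43765718 0.40401694 0.07575048] [0.4376568 0.404039  0.076    ]
[321.44444444 216.56190476] 630 [0.43773918 0.32901064 0.07572065] [0.43774008 0.32909607 0.076     ]
[214.80769231 236.39903846] 624 [0.34897679 0.31210671 0.07554044] [0.34910686 0.31225416 0.076     ]
```

View pics/w1.png

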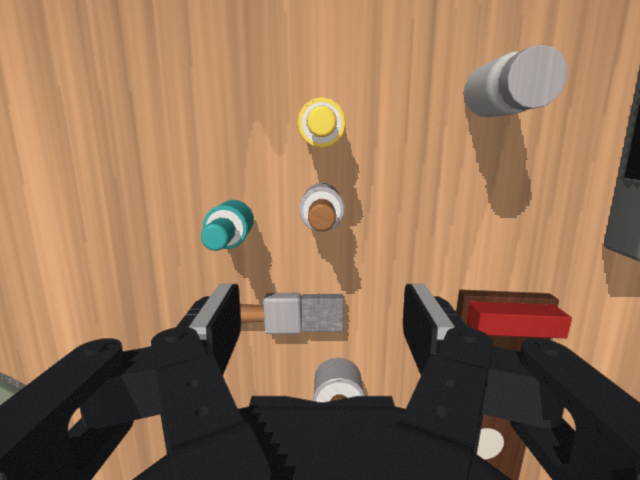

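The wrist view shows the steel 42 cutter with its brown knob at (321,216), centred between the yellow (321,121) and turquoise (215,236) copies. It lies at (0.438, 0.329), height 0.076 m, which agrees with the fixed cameras to 2 mm. Descend and grip.

Request:
{"method": "carry_out", "body": {
  "series": [
    [0.001, 0, 0.04, 0, 0, 0, 60],
    [0.001, 0, 0.08, 0, 0, 0, 60],
    [0.001, 0, 0.12, 0, 0, 0, 60],
    [0.001, 0, 0.15, 0, 0, 0, 60],
    [0.001, 0, 0.17, 0, 0, 0, 60],
    [0.001, 0, 0.184, 0, 0, 0, 60],
    [0.001, 0, 0.184, 0, 0, 0, 60],
    [0.001, 0, 0.184, 0, 0, 0, 255],
    [0.001, 0, 0.184, 0, 0, 0, 255],
    [0.001, 0, 0.184, 0, 0, 0, 255]
  ],
  "force": 40
}}

```text
clock: 2.65
position: [0.4388, 0.3286, 0.048]
tool_rot: [3.141, -0.001, 1.571]
force: [-1.4, -0.8, 5.7]
grip_width: 0.0227
```

Request:
{"method": "carry_out", "body": {
  "series": [
    [0, 0, 0, 0, 0, 0, 255],
    [0, 0, 0, 0, 0, 0, 255],
    [0, 0, -0.02, 0, 0, 0, 255],
    [0, 0, -0.06, 0, 0, 0, 255],
    [0, 0, -0.1, 0, 0, 0, 255],
    [0, 0, -0.1, 0, 0, 0, 255]
  ]
}}

```text
clock: 3.4
position: [0.4396, 0.3292, 0.1501]
tool_rot: [3.138, -0.003, 1.571]
force: [0.8, 0.4, -1.0]
grip_width: 0.0223
```

Request:
{"method": "carry_out", "body": {
  "series": [
    [-0.03, 0.03, 0, 0, 0, 0, 255],
    [-0.07, 0.07, -0.01, 0, 0, 0, 255],
    [-0.105, 0.11, -0.01, 0, 0, 0, 255],
    [-0.14, 0.15, -0.01, 0, 0, 0, 255],
    [-0.165, 0.175, 0, 0, 0, 0, 255],
    [-0.183, 0.1925, 0, 0, 0, 0, 255],
    [-0.183, 0.1925, 0, 0, 0, 0, 255],
    [-0.183, 0.1925, 0, 0, 0, 0, 255]
  ]
}}

```text
clock: 4.4
position: [0.6303, 0.1459, 0.1467]
tool_rot: [-3.141, -0.0, 1.571]
force: [0.4, 0.2, -0.9]
grip_width: 0.0228
```

```bash
python3 - <<'E'
from h import *
p,d,T,W=wrist("w2");
p,d=imaging.grab_frame("scene");cv2.imwrite("pics/s2.png",p)
a=cv2.imread("pics/w2.png");cv2.imwrite("pics/c2.png",np.hstack([cv2.resize(a,(400,300)),cv2.resize(p[100:400,150:550],(400,300))]))
E
```

```text
t 4.4 pos [0.6303 0.1459 0.1467] rot [-3.1406e+00 -3.0000e-04  1.5712e+00] f [ 0.4  0.2 -0.9] grip 0.0228
```

View pics/c2.png

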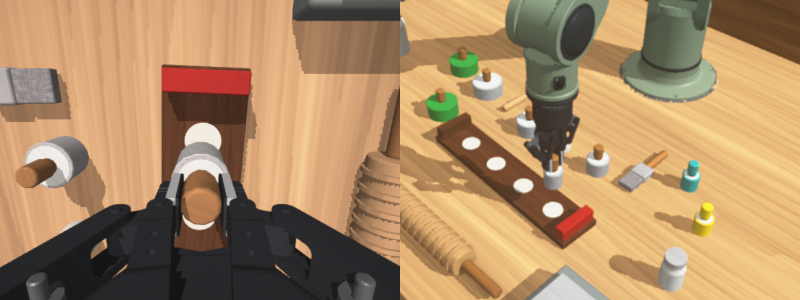

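```bash
python3 - <<'E'
from h import *
T,s=wristT();p=cv2.imread("pics/w2.png");h=cv2.cvtColor(p,cv2.COLOR_BGR2HSV)
m=((h[...,1]<60)&(h[...,2]>190)).astype(np.uint8);m[:, :280]=0;m[:,370:]=0;m[:180]=0;m[235:]=0
ys,xs=np.nonzero(m);print(xs.min(),xs.max(),ys.min(),ys.max())
# circle fit on upper outline
u=np.arange(xs.min()+2,xs.max()-1);top=[ys[xs==k].min() for k in u]
P=np.array([plane("wrist",(a,b-.5),.018,T)[:2] for a,b in zip(u,top)])
A=np.c_[2*P,np.ones(len(P))];c=np.linalg.lstsq(A,(P**2).sum(1),rcond=None)[0];print(c[:2],np.sqrt(c[2]+c[0]**2+c[1]**2))
r=((h[...,1]>150)&((h[...,0]<6)|(h[...,0]>174))&(h[...,2]>80)).astype(np.uint8);r[200:]=0
ys,xs=np.nonzero(r);print("red top",xs.min(),xs.max(),ys.min(),ys.max(), plane("wrist",(xs.min(),ys.min()),.048,T),plane("wrist",(xs.max(),ys.min()),.048,T))
E
```

```text
296 353 196 234
[0.63204592 0.1471879 ] 0.021870717084809664
red top 259 401 107 152 [0.59140876 0.22897611 0.048     ] [0.67908763 0.22899976 0.048     ]
```

The wrist ray-cast puts the first mark at (0.632, 0.147), matching the fixed cameras. Lower and release.

Request:
{"method": "carry_out", "body": {
  "series": [
    [0.001, 0.002, 0.02, 0, 0, 0, 255],
    [0.001, 0.002, 0.045, 0, 0, 0, 255],
    [0.001, 0.002, 0.065, 0, 0, 0, 255],
    [0.001, 0.002, 0.074, 0, 0, 0, 255],
    [0.001, 0.002, 0.08, 0, 0, 0, 255],
    [0.001, 0.002, 0.08, 0, 0, 0, 255],
    [0.001, 0.002, 0.08, 0, 0, 0, 255]
  ]
}}

```text
clock: 5.38
position: [0.6334, 0.1463, 0.0679]
tool_rot: [3.141, -0.0, 1.571]
force: [0.4, -0.2, -0.8]
grip_width: 0.023
```

Request:
{"method": "carry_out", "body": {
  "series": [
    [0, 0, 0, 0, 0, 0, 60],
    [0, 0, 0, 0, 0, 0, 60],
    [0, 0, 0, 0, 0, 0, 60],
    [0, 0, 0, 0, 0, 0, 60],
    [0, 0, -0.04, 0, 0, 0, 60],
    [0, 0, -0.1, 0, 0, 0, 60],
    [0, 0, -0.14, 0, 0, 0, 60],
    [0, 0, -0.16, 0, 0, 0, 60],
    [0, 0, -0.16, 0, 0, 0, 60]
  ]
}}

```text
clock: 6.5
position: [0.6336, 0.1464, 0.2288]
tool_rot: [3.139, -0.001, 1.571]
force: [0.7, 0.3, -0.2]
grip_width: 0.0651
```

```bash
python3 - <<'E'
from h import *
p,d,T,W=wrist("w3");z=W[...,2]
m=((z>.088)&(z<.1)).astype(np.uint8)
nn,l,st,c=cv2.connectedComponentsWithStats(m)
for j in range(1,nn):
    if st[j,4]>60: print(c[j],st[j,4],W[l==j].mean(0),plane("wrist",c[j],.094,T))
E
```

```text
t 6.5 pos [0.6336 0.1464 0.2288] rot [ 3.1392e+00 -9.0000e-04  1.5708e+00] f [ 0.7  0.3 -0.2] grip 0.0651
[319.42265193 223.48618785] 724 [0.6320507  0.14689477 0.0936046 ] [0.63205184 0.14701151 0.094     ]
```

View pics/w3.png

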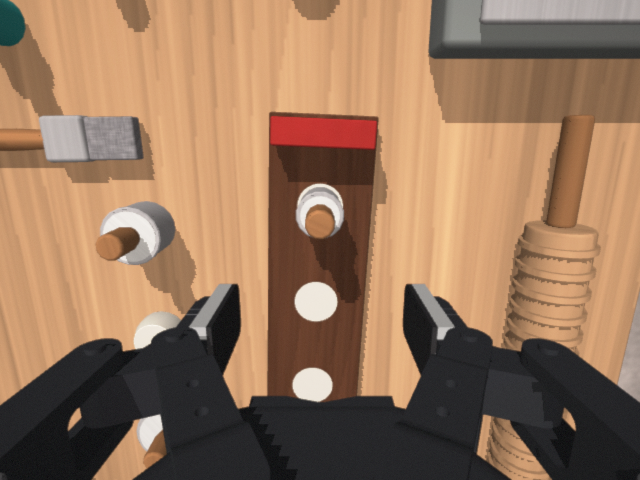

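The 42 stands upright on its mark at (0.632, 0.147). Now the 56, the steel one at (135,235) in this view.

Request:
{"method": "carry_out", "body": {
  "series": [
    [-0.005, -0.04, 0, 0, 0, 0, 60],
    [-0.012, -0.085, 0, 0, 0, 0, 60],
    [-0.018, -0.125, 0, 0, 0, 0, 60],
    [-0.022, -0.155, 0, 0, 0, 0, 60],
    [-0.0245, -0.176, 0, 0, 0, 0, 60],
    [-0.0245, -0.176, 0, 0, 0, 0, 60],
    [-0.0245, -0.176, 0, 0, 0, 0, 60]
  ]
}}

```text
clock: 7.42
position: [0.4574, 0.1219, 0.2269]
tool_rot: [-3.141, 0.0, 1.571]
force: [1.1, 0.2, 0.6]
grip_width: 0.0655
```

```bash
cat >> h.py <<'E'
def knobs(name,lo,hi,zt):
    p,d,T,W=wrist(name);z=W[...,2]
    m=((z>lo)&(z<hi)).astype(np.uint8)
    nn,l,st,c=cv2.connectedComponentsWithStats(m)
    for j in range(1,nn):
        if st[j,4]>60: print(c[j].round(),st[j,4],W[l==j].mean(0).round(4),plane("wrist",c[j],zt,T).round(4))
E
python3 - <<'E'
from h import *
knobs("w4",.071,.085,.076)
E
```

```text
t 7.425 pos [0.4574 0.1219 0.2269] rot [-3.1413e+00  3.0000e-04  1.5709e+00] f [1.1 0.2 0.6] grip 0.0655
[533. 188.] 297 [0.6232 0.1479 0.0782] [0.6245 0.1476 0.076 ]
[321. 218.] 647 [0.4563 0.1231 0.0757] [0.4563 0.1232 0.076 ]
```

View pics/w4.png

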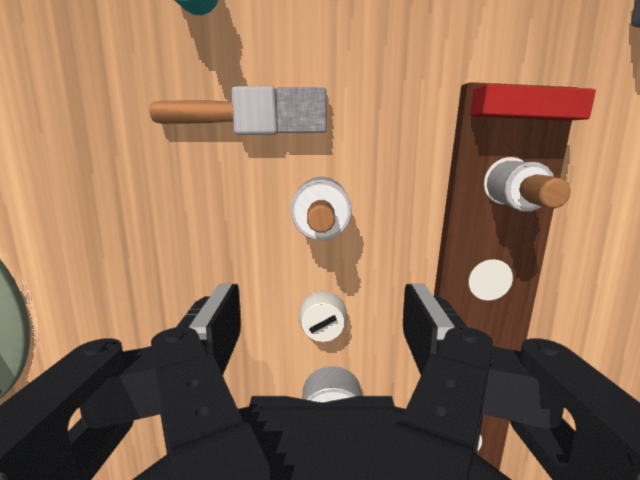

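The 56's knob is at (321,218), at (0.456, 0.123). It is clear of the timer (323,320) and the brush.

Request:
{"method": "carry_out", "body": {
  "series": [
    [0.001, -0.001, 0.04, 0, 0, 0, 60],
    [0.001, -0.001, 0.08, 0, 0, 0, 60],
    [0.001, -0.001, 0.12, 0, 0, 0, 60],
    [0.001, -0.001, 0.15, 0, 0, 0, 60],
    [0.001, -0.001, 0.17, 0, 0, 0, 60],
    [0.001, -0.001, 0.181, 0, 0, 0, 60],
    [0.001, -0.001, 0.181, 0, 0, 0, 60],
    [0.001, -0.001, 0.181, 0, 0, 0, 255],
    [0.001, -0.001, 0.181, 0, 0, 0, 255],
    [0.001, -0.001, 0.181, 0, 0, 0, 255]
  ]
}}

```text
clock: 8.72
position: [0.4566, 0.123, 0.0469]
tool_rot: [3.14, -0.001, 1.571]
force: [1.2, -0.1, 6.7]
grip_width: 0.0229
```

Request:
{"method": "carry_out", "body": {
  "series": [
    [0, 0, 0, 0, 0, 0, 255],
    [0, 0, 0, 0, 0, 0, 255],
    [0, 0, -0.02, 0, 0, 0, 255],
    [0, 0, -0.06, 0, 0, 0, 255],
    [0, 0, -0.11, 0, 0, 0, 255],
    [0, 0, -0.11, 0, 0, 0, 255]
  ]
}}

```text
clock: 9.48
position: [0.4575, 0.1234, 0.1594]
tool_rot: [3.137, -0.003, 1.571]
force: [0.6, -0.1, -1.5]
grip_width: 0.0226
```

Request:
{"method": "carry_out", "body": {
  "series": [
    [-0.015, 0.03, 0, 0, 0, 0, 255],
    [-0.035, 0.075, 0, 0, 0, 0, 255],
    [-0.055, 0.12, 0, 0, 0, 0, 255],
    [-0.07, 0.155, 0, 0, 0, 0, 255],
    [-0.0765, 0.172, 0, 0, 0, 0, 255],
    [-0.0765, 0.172, 0, 0, 0, 0, 255],
    [-0.0765, 0.172, 0, 0, 0, 0, 255]
  ]
}}

```text
clock: 10.35
position: [0.6272, 0.0466, 0.1558]
tool_rot: [-3.14, -0.0, 1.571]
force: [-1.2, 0.1, -1.3]
grip_width: 0.0225
```

Request:
{"method": "carry_out", "body": {
  "series": [
    [0, 0, 0.025, 0, 0, 0, 255],
    [0, 0, 0.05, 0, 0, 0, 255],
    [0, 0, 0.07, 0, 0, 0, 255],
    [0, 0, 0.082, 0, 0, 0, 255],
    [0, 0, 0.09, 0, 0, 0, 255],
    [0, 0, 0.09, 0, 0, 0, 255],
    [0, 0, 0.09, 0, 0, 0, 255]
  ]
}}

```text
clock: 11.22
position: [0.6284, 0.0462, 0.0669]
tool_rot: [3.141, -0.0, 1.571]
force: [0.5, 0.2, -1.1]
grip_width: 0.0229
```

Request:
{"method": "carry_out", "body": {
  "series": [
    [0, 0, 0, 0, 0, 0, 60],
    [0, 0, 0, 0, 0, 0, 60],
    [0, 0, 0, 0, 0, 0, 60],
    [0, 0, 0, 0, 0, 0, 60],
    [0, 0, -0.04, 0, 0, 0, 60],
    [0, 0, -0.1, 0, 0, 0, 60],
    [0, 0, -0.14, 0, 0, 0, 60],
    [0, 0, -0.16, 0, 0, 0, 60],
    [0, 0, -0.16, 0, 0, 0, 60]
  ]
}}

```text
clock: 12.35
position: [0.6286, 0.0463, 0.2278]
tool_rot: [3.139, -0.001, 1.571]
force: [0.2, 0.3, -1.1]
grip_width: 0.0655
```

```bash
python3 - <<'E'
from h import *
knobs("w5",.088,.1,.094)
E
```

```text
t 12.35 pos [0.6286 0.0463 0.2278] rot [ 3.1391e+00 -6.0000e-04  1.5708e+00] f [ 0.2  0.3 -1.1] grip 0.0655
[326.  86.] 943 [0.6322 0.1456 0.0937] [0.6322 0.1456 0.094 ]
[321. 224.] 724 [0.6284 0.0465 0.0936] [0.6284 0.0466 0.094 ]
```

View pics/w5.png

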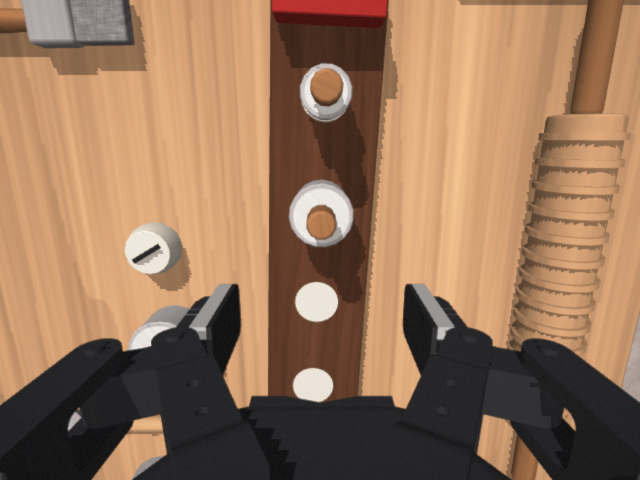

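The 56 stands at (0.628, 0.0465), on its mark. Now the 70.

Request:
{"method": "carry_out", "body": {
  "series": [
    [-0.03, -0.03, 0, 0, 0, 0, 60],
    [-0.06, -0.065, 0, 0, 0, 0, 60],
    [-0.09, -0.1, 0, 0, 0, 0, 60],
    [-0.12, -0.13, 0, 0, 0, 0, 60],
    [-0.145, -0.159, 0, 0, 0, 0, 60],
    [-0.145, -0.159, 0, 0, 0, 0, 60],
    [-0.145, -0.159, 0, 0, 0, 0, 60]
  ]
}}

```text
clock: 13.28
position: [0.4693, -0.0982, 0.2258]
tool_rot: [-3.141, -0.0, 1.571]
force: [-0.1, -0.5, -0.4]
grip_width: 0.0655
```

```bash
python3 - <<'E'
from h import *
knobs("w6",.071,.085,.076)
E
```

```text
t 13.275 pos [ 0.4693 -0.0982  0.2258] rot [-3.1411e+00 -1.0000e-04  1.5711e+00] f [-0.1 -0.5 -0.4] grip 0.0655
[536.  27.] 404 [0.6201 0.0412 0.0781] [0.6212 0.0417 0.076 ]
[321. 220.] 648 [ 0.4689 -0.0983  0.0757] [ 0.4689 -0.0982  0.076 ]
```

View pics/w6.png

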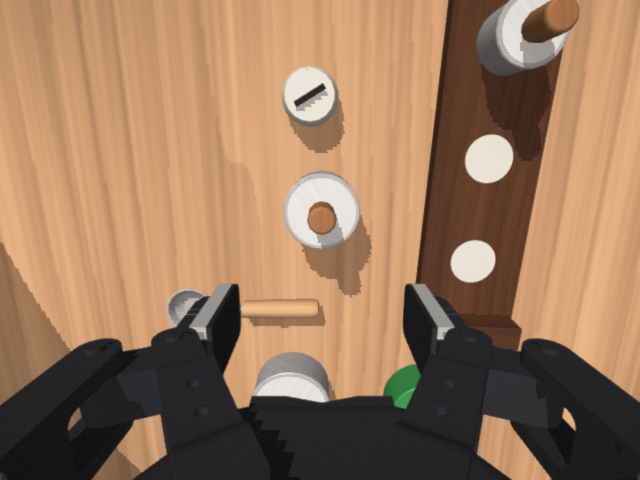

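The 70's knob is at (321,220), directly under the tool and clear of the spoon and timer. Descend 0.179 and grip.

Request:
{"method": "carry_out", "body": {
  "series": [
    [0, 0, 0.04, 0, 0, 0, 60],
    [0, 0, 0.08, 0, 0, 0, 60],
    [0, 0, 0.12, 0, 0, 0, 60],
    [0, 0, 0.15, 0, 0, 0, 60],
    [0, 0, 0.17, 0, 0, 0, 60],
    [0, 0, 0.179, 0, 0, 0, 60],
    [0, 0, 0.179, 0, 0, 0, 60],
    [0, 0, 0.179, 0, 0, 0, 255],
    [0, 0, 0.179, 0, 0, 0, 255],
    [0, 0, 0.179, 0, 0, 0, 255]
  ]
}}

```text
clock: 14.58
position: [0.4693, -0.0987, 0.0479]
tool_rot: [3.141, -0.0, 1.571]
force: [-2.7, 0.3, 8.7]
grip_width: 0.0225
```

Request:
{"method": "carry_out", "body": {
  "series": [
    [0, 0, 0, 0, 0, 0, 255],
    [0, 0, 0, 0, 0, 0, 255],
    [0, 0, -0.02, 0, 0, 0, 255],
    [0, 0, -0.06, 0, 0, 0, 255],
    [0, 0, -0.11, 0, 0, 0, 255],
    [0, 0, -0.11, 0, 0, 0, 255]
  ]
}}

```text
clock: 15.32
position: [0.4706, -0.0989, 0.1604]
tool_rot: [3.136, -0.0, 1.571]
force: [-0.0, -0.7, -1.7]
grip_width: 0.0227
```

Request:
{"method": "carry_out", "body": {
  "series": [
    [0.01, 0.03, 0, 0, 0, 0, 255],
    [0.022, 0.075, 0, 0, 0, 0, 255],
    [0.034, 0.115, 0, 0, 0, 0, 255],
    [0.042, 0.142, 0, 0, 0, 0, 255],
    [0.045, 0.1545, 0, 0, 0, 0, 255],
    [0.045, 0.1545, 0, 0, 0, 0, 255],
    [0.045, 0.1545, 0, 0, 0, 0, 255]
  ]
}}

```text
clock: 16.2
position: [0.6225, -0.0543, 0.1572]
tool_rot: [-3.141, 0.0, 1.57]
force: [-0.4, -0.2, -1.4]
grip_width: 0.0226
```

Request:
{"method": "carry_out", "body": {
  "series": [
    [0.001, 0, 0.025, 0, 0, 0, 255],
    [0.001, 0, 0.05, 0, 0, 0, 255],
    [0.001, 0, 0.07, 0, 0, 0, 255],
    [0.001, 0, 0.083, 0, 0, 0, 255],
    [0.001, 0, 0.091, 0, 0, 0, 255],
    [0.001, 0, 0.091, 0, 0, 0, 255],
    [0.001, 0, 0.091, 0, 0, 0, 255]
  ]
}}

```text
clock: 17.08
position: [0.6237, -0.0528, 0.0666]
tool_rot: [3.141, 0.0, 1.571]
force: [0.3, 0.7, -1.7]
grip_width: 0.0227
```

Request:
{"method": "carry_out", "body": {
  "series": [
    [0, 0, 0, 0, 0, 0, 60],
    [0, 0, 0, 0, 0, 0, 60],
    [0, 0, 0, 0, 0, 0, 60],
    [0, 0, 0, 0, 0, 0, 60],
    [0, 0, -0.04, 0, 0, 0, 60],
    [0, 0, -0.1, 0, 0, 0, 60],
    [0, 0, -0.14, 0, 0, 0, 60],
    [0, 0, -0.16, 0, 0, 0, 60],
    [0, 0, -0.16, 0, 0, 0, 60]
  ]
}}

```text
clock: 18.2
position: [0.6241, -0.0528, 0.2278]
tool_rot: [3.139, -0.0, 1.571]
force: [-0.1, 0.1, -1.5]
grip_width: 0.0653
```

```bash
python3 - <<'E'
from h import *
knobs("w7",.088,.1,.094)
E
```

```text
t 18.2 pos [ 0.6241 -0.0528  0.2278] rot [ 3.1390e+00 -2.0000e-04  1.5708e+00] f [-0.1  0.1 -1.5] grip 0.0653
[327.  88.] 945 [0.6283 0.0452 0.0937] [0.6283 0.0452 0.094 ]
[320. 223.] 718 [ 0.6227 -0.0521  0.0936] [ 0.6227 -0.052   0.094 ]
```

View pics/w7.png

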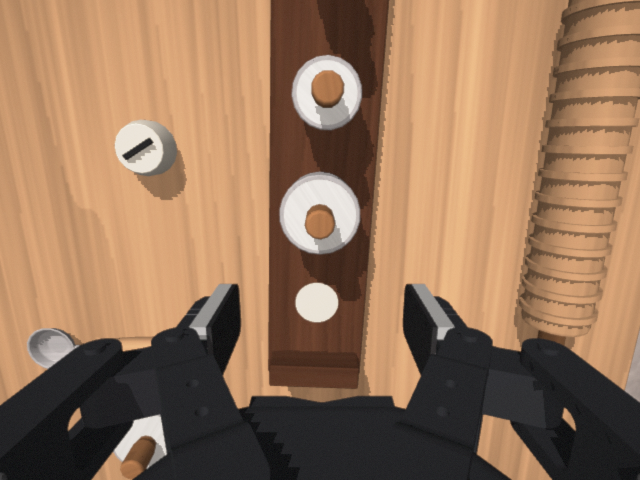

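The 70 is within about 2 mm of its mark. Now the 84.

Request:
{"method": "carry_out", "body": {
  "series": [
    [-0.04, -0.03, 0, 0, 0, 0, 60],
    [-0.085, -0.065, 0, 0, 0, 0, 60],
    [-0.13, -0.1, 0, 0, 0, 0, 60],
    [-0.175, -0.13, 0, 0, 0, 0, 60],
    [-0.22, -0.16, 0, 0, 0, 0, 60],
    [-0.254, -0.187, 0, 0, 0, 0, 60],
    [-0.254, -0.187, 0, 0, 0, 0, 60],
    [-0.254, -0.187, 0, 0, 0, 0, 60]
  ]
}}

```text
clock: 19.25
position: [0.4366, -0.3061, 0.2256]
tool_rot: [-3.141, -0.001, 1.571]
force: [-0.4, 0.6, 0.3]
grip_width: 0.0653
```

```bash
python3 - <<'E'
from h import *
knobs("w8",.071,.085,.076)
E
```

```text
t 19.25 pos [ 0.4366 -0.3061  0.2256] rot [-3.1407e+00 -7.0000e-04  1.5710e+00] f [-0.4  0.6  0.3] grip 0.0653
[321. 220.] 651 [ 0.4358 -0.3061  0.0757] [ 0.4358 -0.306   0.076 ]
[497. 238.] 657 [ 0.5793 -0.3209  0.0756] [ 0.5792 -0.3208  0.076 ]
[625. 356.] 579 [ 0.7056 -0.4297  0.0778] [ 0.7073 -0.4308  0.076 ]
[297. 365.] 500 [ 0.4138 -0.4403  0.0755] [ 0.4139 -0.44    0.076 ]
```

View pics/w8.png

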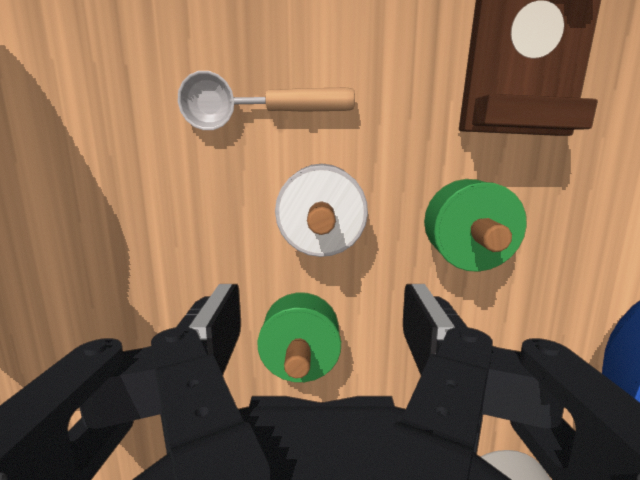

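The steel 84's knob is at (321,220), with the green copies at (497,238) and (297,365), well clear. Grip it.

Request:
{"method": "carry_out", "body": {
  "series": [
    [0, 0, 0.04, 0, 0, 0, 60],
    [0, 0, 0.08, 0, 0, 0, 60],
    [0, 0, 0.12, 0, 0, 0, 60],
    [0, 0, 0.15, 0, 0, 0, 60],
    [0, 0, 0.17, 0, 0, 0, 60],
    [0, 0, 0.179, 0, 0, 0, 60],
    [0, 0, 0.179, 0, 0, 0, 60],
    [0, 0, 0.179, 0, 0, 0, 255],
    [0, 0, 0.179, 0, 0, 0, 255],
    [0, 0, 0.179, 0, 0, 0, 255]
  ]
}}

```text
clock: 20.55
position: [0.4368, -0.3068, 0.0478]
tool_rot: [3.141, 0.0, 1.571]
force: [-0.9, 0.5, 5.9]
grip_width: 0.0229
```

Request:
{"method": "carry_out", "body": {
  "series": [
    [0, 0, 0, 0, 0, 0, 255],
    [0, 0, 0, 0, 0, 0, 255],
    [0, 0, -0.02, 0, 0, 0, 255],
    [0, 0, -0.06, 0, 0, 0, 255],
    [0, 0, -0.11, 0, 0, 0, 255],
    [0, 0, -0.13, 0, 0, 0, 255],
    [0, 0, -0.13, 0, 0, 0, 255]
  ]
}}

```text
clock: 21.42
position: [0.4371, -0.3069, 0.1786]
tool_rot: [3.139, 0.001, 1.571]
force: [0.0, -0.1, -2.1]
grip_width: 0.0225
```

Request:
{"method": "carry_out", "body": {
  "series": [
    [0.025, 0.03, 0, 0, 0, 0, 255],
    [0.06, 0.072, 0, 0, 0, 0, 255],
    [0.095, 0.114, 0, 0, 0, 0, 255],
    [0.13, 0.155, 0, 0, 0, 0, 255],
    [0.147, 0.175, 0, 0, 0, 0, 255],
    [0.153, 0.183, 0, 0, 0, 0, 255],
    [0.153, 0.183, 0, 0, 0, 0, 255],
    [0.153, 0.183, 0, 0, 0, 0, 255]
  ]
}}

```text
clock: 22.42
position: [0.6185, -0.1551, 0.1771]
tool_rot: [-3.141, 0.0, 1.569]
force: [0.2, 0.6, -1.4]
grip_width: 0.0226
```

Request:
{"method": "carry_out", "body": {
  "series": [
    [0.001, 0, 0.03, 0, 0, 0, 255],
    [0.001, 0, 0.06, 0, 0, 0, 255],
    [0.001, 0, 0.085, 0, 0, 0, 255],
    [0.001, 0, 0.101, 0, 0, 0, 255],
    [0.001, 0, 0.1105, 0, 0, 0, 255],
    [0.001, 0, 0.1105, 0, 0, 0, 255],
    [0.001, 0, 0.1105, 0, 0, 0, 255]
  ]
}}

```text
clock: 23.3
position: [0.6198, -0.1529, 0.0674]
tool_rot: [3.141, 0.0, 1.571]
force: [0.4, 0.2, -2.0]
grip_width: 0.0226
```

Request:
{"method": "carry_out", "body": {
  "series": [
    [0, 0, 0, 0, 0, 0, 60],
    [0, 0, 0, 0, 0, 0, 60],
    [0, 0, 0, 0, 0, 0, 60],
    [0, 0, 0, 0, 0, 0, 60],
    [0, 0, -0.04, 0, 0, 0, 60],
    [0, 0, -0.1, 0, 0, 0, 60],
    [0, 0, -0.14, 0, 0, 0, 60],
    [0, 0, -0.16, 0, 0, 0, 60],
    [0, 0, -0.16, 0, 0, 0, 60]
  ]
}}

```text
clock: 24.42
position: [0.6201, -0.1528, 0.2283]
tool_rot: [3.139, 0.0, 1.571]
force: [-0.9, 0.6, -0.1]
grip_width: 0.0653
```

Request:
{"method": "carry_out", "body": {
  "series": [
    [0, -0.04, -0.02, 0, 0, 0, 60],
    [0, -0.09, -0.04, 0, 0, 0, 60],
    [0, -0.13, -0.05, 0, 0, 0, 60],
    [0, -0.15, -0.05, 0, 0, 0, 60],
    [0, -0.15, -0.05, 0, 0, 0, 60]
  ]
}}

```text
clock: 25.05
position: [0.4684, -0.1526, 0.2765]
tool_rot: [-3.141, -0.001, 1.57]
force: [0.4, -0.9, 0.5]
grip_width: 0.0651
```

```bash
python3 - <<'E'
from h import *
knobs("w9",.088,.1,.094)
ims=[]
K2={}
for n in("scene","side"):
    p,d=imaging.grab_frame(n);cv2.imwrite(f"pics/{n}9.png",p);W=cloud(n,d);z=W[...,2];ims.append(cv2.resize(p,(400,300)))
    m=((z>.088)&(z<.104)&(W[...,0]>.55)&(W[...,0]<.7)&(abs(W[...,1])<.22)).astype(np.uint8)
    nn,l,st,c=cv2.connectedComponentsWithStats(m)
    for j in range(1,nn):
        if st[j,4]>10: print(n,c[j].round(1),st[j,4],W[l==j].mean(0).round(4))
cv2.imwrite("pics/c9.png",np.hstack(ims))
E
```

```text
t 25.05 pos [ 0.4684 -0.1526  0.2765] rot [-3.1411e+00 -6.0000e-04  1.5703e+00] f [ 0.4 -0.9  0.5] grip 0.0651
[507.  93.] 725 [ 0.6211 -0.0536  0.0935] [ 0.6209 -0.0536  0.094 ]
[489. 211.] 571 [ 0.618  -0.1524  0.0935] [ 0.6178 -0.1523  0.094 ]
[634. 392.] 75 [ 0.7872 -0.3404  0.0938] [ 0.7869 -0.3403  0.094 ]
[532. 469.] 120 [ 0.6975 -0.4381  0.0939] [ 0.6975 -0.438   0.094 ]
scene [217.4 220.4] 60 [ 0.6227 -0.15    0.0927]
scene [243.7 240.2] 63 [ 0.6255 -0.0503  0.0926]
scene [270.8 262.1] 73 [0.6314 0.0479 0.0926]
scene [301.9 286. ] 82 [0.6349 0.1477 0.0926]
side [343.7 167.3] 53 [0.6295 0.1431 0.0922]
side [390.7 216.6] 67 [ 0.6212 -0.0557  0.092 ]
side [417.8 244.4] 73 [ 0.6179 -0.1554  0.0924]
```

View pics/c9.png

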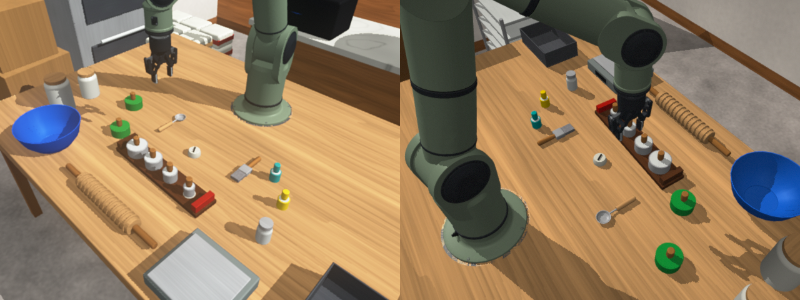

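View pics/w9.png

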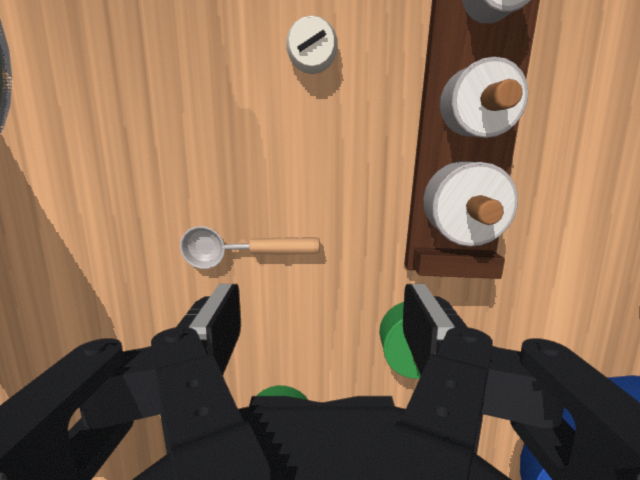

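All four cutters stand in order on the board, each within about 3 mm of its mark. The gripper is clear and the bystanders look unmoved.

```bash
python3 -c "
from h import *
print(ticket.job_done())"
```

```text
the job is handed in; nothing more can be done
None
```

All four steel cutters are back on the board, knob up. They run 42, 56, 70, 84 mm from the red block outwards, and the job was handed in after about 25 s of the 96 s allowed.

- **Placement:** in the last camera checks each knob was within about 2–4 mm of its mark. Knob tops measured 92–94 mm above the bench, where a cutter on the 18 mm board should stand at 94 mm. All four looked upright.
- **Clearance:** the gripper was open and clear of everything when I handed in.
- **Bystanders:** the timer, brush, spoon and shaker looked unmoved in the pictures. I did not measure their final positions.
- **Disagreements:** the two fixed cameras differed by about 2–5 mm, and the wrist camera's readings fell between them. In the final side view the arm hid the 56, so its last checks are the wrist and scene views.

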